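# Load the marking-out tray and slide it into its storage dock

## Task

Stand the shorter of the two dark V-blocks upright, as it stands now, in the empty cell of the small metal tray, next to the blue bottle, while the tray is still out on the bench. Then slide the loaded tray, bottle end first, in under the lips of the storage dock until it is fully home against the back stop, and let go. Block and bottle must stay upright in their cells, and the spray can, the longer V-block and the little block with copper tips must be left where they stand.

Things in the scene. Friction and masses are not known exactly. Their poses are not given: they have to be found in the camera images.
- tray_grip (a point): Centre of the tray's upright black grip bar: 12 mm along x, 50 mm along y (flat ends), 22 mm high, centre 44 mm above the tray's underside, on a neck 10 x 34 mm; it can be pinched across 50 or 12 mm. Tray: loose, bare steel, 0.3-0.42 kg, flat on the bench. Tray axes: x from the grip to the bottle end (the sliding direction), z up. The cell wall is 50 mm ahead of the bar.
- tray_centre (a point): Underside of the tray, middle of its flanged plate, 118 mm ahead of the grip, tray axes. Plate 130 (x) by 86 (y) by 4 mm; walls 12 mm high over the bench, 3 mm thick, outside width 68 mm, so bare flanges 9 mm wide stick out on both sides. A 60 mm wide apron carries the grip and ends 128 mm behind this point.
- dock_home (a point): Point at bench height in the fixed storage dock where tray_centre lies when the tray is fully home; x points into the dock, as the tray's x must. The back stop's face is 65 mm beyond it. Two side guides 91 mm apart (2.5 mm play each side of the tray's plate), 22 mm high, 14 mm thick. The dock is open above between its lips.
- dock_mouth (a point): Middle of the dock's mouth at bench height, 45 mm before dock_home, same axes. Here the guides and lips begin; in front of it the guides flare out over 25 mm, to about 115 mm apart. Steel lips overhang the tray's flanges by 4 mm on both sides, 17 to 23 mm over the bench: the tray can only enter by sliding along x, flat on the bench.
- v_cell (a point): Centre of the floor of the empty cell of the tray, 4 mm above the underside, tray axes: inside 77 mm (x) by 62 mm (y), walls 8 mm above this floor; both side walls are cut away over the middle 49 mm of its length, for fingers. It is the larger cell, next to the grip; the V-block fits only with its long side along the tray's x (either way round).
- bottle_cell (a point): Centre of the floor of the smaller cell, at the far end from the grip, tray axes: inside 40 mm (x) by 62 mm (y); the blue bottle stands in it from the start.
- v_block_mid (a point): Centre, half-way up, of the shorter, taller dark steel V-block (0.45 to 0.8 kg): 45 mm along its x (flat sides, grasp across these), 68 mm along its y, 55 mm high, standing on the bench. The V runs along x, open upward: it is 48 mm wide at the top and its bottom is 27 mm over the underside, so at the middle only the lower half is solid. z up.
- blue_bottle_mid (a point): Centre, half-way up, of the small blue bottle with black cap that stands in the tray: 35 mm across, 76 mm high, 60 g, tips easily. z up.
- spray_can: Bystander, loose spray can: 68 mm across, 239 mm high. Origin at the middle of its base, z up.
- long_v_block: Bystander, loose: the longer, lower V-block, 45 mm along its x, 85 mm along its y, 50 mm high, too long for the cell. Origin at the middle of its underside, z up.
- tip_holder: Bystander, loose: small steel block 34 mm along its x, 50 mm along its y, 14 mm high, with upright copper tips, 43 mm high in all; it stands beside the way into the dock and leaves about 25 mm at the tray's side. Origin at the middle of its underside, z up.

How it is judged:
By the outcome, as a careful person would: the job done as asked, in the order asked, and still so for the second after the job is handed in, with the robot touching nothing.
It also fails if it takes over 61 s, if anything falls off the work surface, if the arm or the gripper's body presses on something with over 40 N, if the wrist force passes 120 N, or if a joint passes its speed limit or range.

## Robot

A 6-joint arm with a two-finger parallel gripper is mounted at the origin on the work surface; the furniture and walls round the work are solid. World frame = base frame: x ahead of the robot, y to its left, z up, the work surface at z = 0. Lengths are in mm, angles in degrees, forces in N, time in s.
With the tool pointing down it reaches from about 350 to 850 mm from the base axis. Payload 8.1 kg.
Tool frame: the origin (TCP) lies at the centre of the arm's flange, where the gripper is bolted on; the fingertips stand 173 mm ahead of it and the grasp point (between the pads) lies 155 mm ahead of it; z points along the fingers, y is the line along which they close (so a half turn about z gives the same grasp; the last joint's range is limited). The gripper opens to 85 mm and grips with 20 to 120 N. Pads are 22 mm wide; open, the fingers measure 114 mm over their backs; the gripper's body (76 mm by 85 mm) begins 54 mm behind the grasp point. The pads swing forward as they close: fully open they stand 13 mm farther back than shut.
Start: joints at [-72.387, 7.471, 85.268, -0, 87.261, -4.893], TCP at [229.686, -554.302, 404.692] pointing down, gripper open.
Joint ranges: [-169.43, 169.43], [-51.17, 129.36], [1.28, 143.12], [-76.62, 256.62], [0, 156.53], [-152.29, 152.29]. Speed limits (degrees/s): [136.94, 136.94, 159.86, 180, 180, 180].

## Interface

Orientations are given as [roll, pitch, yaw] about the fixed x, y, z axes, in that order (R = Rz(yaw) Ry(pitch) Rx(roll)).
In Python, from bench import * gives the robot as it stands.
- The arm moves only by the shell command python3 -m jog 'ROWS' [FORCE]. ROWS is text: rows parted by semicolons, each of 7 numbers parted by spaces: the shift along the tool's x, y, z scaled (see below), then the turn, a rotation vector about the tool's x, y, z scaled (see below), then the closure, from -1 (fully open) to 1 (shut). In form: tx ty tz wx wy wz hand; .... A call has 1 to 5 rows; each row shifts and turns the commanded pose from where the row before left it, along the tool's axes as they then stand; what a row does not reach is not made up. The controller multiplies each number of a shift by 0.1 m and each number of a turn by 60 degrees. A row lasts 1/8 s, in which the tool goes at most 62.5 mm and 10.7 degrees, less where a joint would pass 70% of its speed; a pose out of reach is approached as far as the arm can. A call with a number of a shift or a turn outside -1 to 1 is refused whole. A call with a gripper value outside its range is refused whole. The fingers move at their own pace and stop on an object; FORCE is the grip in N (left out, the last holds). Time passes only in rows, so rows that do not move let the fingers close. It gives the time, the measured TCP pose, the force, the opening and the grip force at its end, in the units of the state.
- sense(): the state, without advancing time (a new reading comes with each control period).
- snapshot(name): name is "scene" or "top"; returns a dict with "img" (420x560x3 uint8, red, green, blue), "fx", "fy", "cx", "cy" (pixels), "dist" ([k1, k2, p1, p2, k3] as OpenCV has them; the pictures are not rectified), "extrinsics" (4x4, takes a point from camera to world coordinates). Camera axes: x right, y down, z forward; pixel columns grow to the right and rows downward; lengths in mm; the calibration is good to about 2 mm. A picture is of the moment at which its call begins. There is no depth.
- hand_in(): hands the job in; it is judged then, once.
The state is a dict: "time": time; "joint_pos": joint angles; "qd": joint speeds; "joint_efforts": joint torques, N m; "tool_pos": TCP position; "tcp_rot": TCP orientation; "ft_force": force on the tool from outside, world axes, zero at the start; "wrist_torque": the same for the moment, N m; "finger_gap": finger opening in mm; "grip_force": force on a finger pad.
Only numpy, scipy, OpenCV 4.12 (cv2) and the standard library are available. Lean on these libraries where they do the work, as an engineer would, in place of code of your own. Each camera call takes 0.05 s, during which the arm holds its last target. There are 200 camera calls.

## Working session

There is one attempt and no reset: what is moved stays moved. The work goes in short steps, Python scripts to look and compute and a shell command to move; the robot and the scene stay as the last step left them, time stands still between calls to the robot, and variables do not carry over. Pictures are saved under pics/ and viewed, at most 10 in all, crops included, and the job is handed in when it is done.

```bash
mkdir -p pics; ls
python3 - <<'E'
from bench import *
import cv2
for n in("scene","top"):
    s=snapshot(n); cv2.imwrite(f"pics/{n}0.png",s["img"][:,:,::-1]); print({k:(v if k!="img" else 0) for k,v in s.items()})
print(sense())
E
```

```text
pics
{'img': 0, 'fx': 470.386548131186, 'fy': 470.386548131186, 'cx': 277.6629049995406, 'cy': 207.0564026326235, 'dist': array([-0.06445703,  0.        ,  0.        ,  0.        ,  0.        ]), 'extrinsics': array([[ 5.18451171e-01, -3.20590360e-01,  7.92735899e-01,
        -6.94659586e+02],
       [-8.54674513e-01, -2.23764600e-01,  4.68466521e-01,
        -6.77506094e+02],
       [ 2.72003805e-02, -9.20408184e-01, -3.90011428e-01,
         6.29321974e+02],
       [ 0.00000000e+00,  0.00000000e+00,  0.00000000e+00,
         1.00000000e+00]])}
{'img': 0, 'fx': 457.678624800754, 'fy': 457.678624800754, 'cx': 279.60042232688266, 'cy': 209.6745410937068, 'dist': array([-0.01134484,  0.        ,  0.        ,  0.        ,  0.        ]), 'extrinsics': array([[-5.43173199e-03, -9.77217381e-01,  2.12171363e-01,
         1.36521105e+02],
       [-9.99979074e-01,  6.05364023e-03,  2.28166573e-03,
        -4.19022036e+00],
       [-3.51409250e-03, -2.12154529e-01, -9.77229813e-01,
         1.51011951e+03],
       [ 0.00000000e+00,  0.00000000e+00,  0.00000000e+00,
         1.00000000e+00]])}
{'time': 0.1, 'joint_pos': array([-7.23888470e+01,  7.51117905e+00,  8.53228204e+01, -1.27621808e-03,
        8.72609017e+01, -4.89301661e+00]), 'qd': array([ 0.03032278, -0.08133829, -0.10349918, -0.01749717, -0.01601729,
        0.00019066]), 'joint_efforts': array([ 1.39951382e-03, -5.70952499e+01, -5.01940763e+01, -8.19027764e-05,
        8.24228773e-03,  1.68295287e-05]), 'tool_pos': array([ 229.60617146, -554.11069708,  403.74703763]), 'tcp_rot': array([-1.79905336e+02, -6.82462535e-03,  2.25042260e+01]), 'ft_force': array([ 0.01652331,  0.10712761, -0.75830441]), 'wrist_torque': array([-0.00203361,  0.01872013, -0.04887998]), 'grip_force': 0.0, 'finger_gap': 85.46984970787038}
```

View pics/scene0.png

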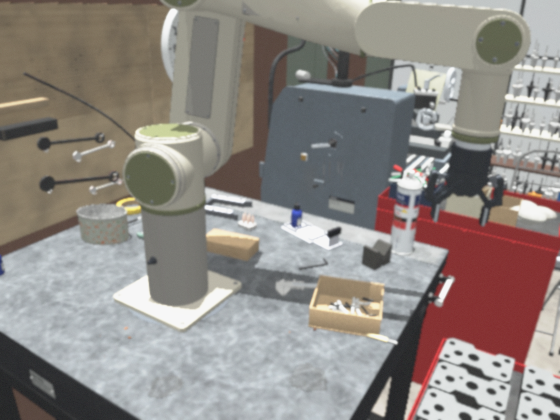

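View pics/top0.png

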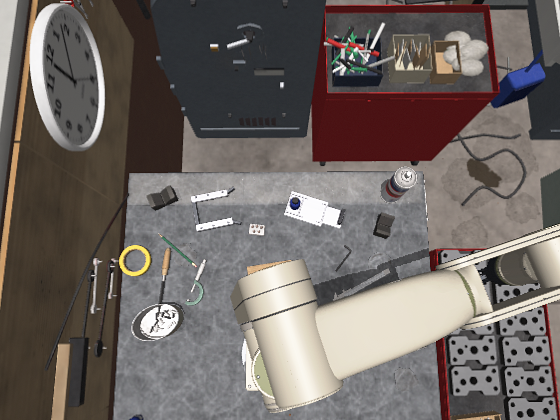

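The top view shows the dock around (213,210), the tray at (315,209) with the bottle at (295,204), a V-block at (384,225), the other V-block at (162,197), the tips at (257,229) and the can at (400,185). Next I'll enlarge that area.

Run:
```python
import cv2
a=cv2.imread("pics/top0.png")[165:250,140:430]
a=cv2.resize(a,(798,234),interpolation=cv2.INTER_CUBIC)
b=cv2.imread("pics/scene0.png")[180:280,190:430]
b=cv2.resize(b,(798,332),interpolation=cv2.INTER_CUBIC)
import numpy as np
cv2.imwrite("pics/crop0.png",np.vstack([a,b]))
```

```text
(no output)
```

View pics/crop0.png

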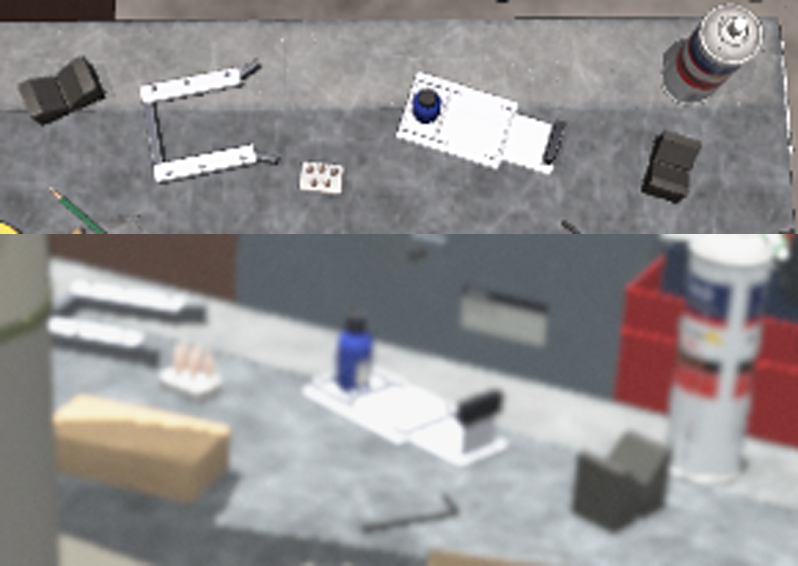

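The shorter block is the right one, at crop (670,165), close to the can. The tray points left and slightly up. The dock mouth faces right, with its axis pointing left and slightly down. Now I'll measure.

```bash
cat > h.py <<'E'
import cv2,numpy as np
from bench import *
def ray(s,uv,z):
    K=np.array([[s["fx"],0,s["cx"]],[0,s["fy"],s["cy"]],[0,0,1.]])
    p=cv2.undistortPoints(np.float64(uv).reshape(-1,1,2),K,s["dist"]).reshape(-1,2)
    T=s["extrinsics"]; d=np.c_[p,np.ones(len(p))]@T[:3,:3].T; o=T[:3,3]
    return (o+d*((z-o[2])/d[:,2])[:,None])[:,:2]
def proj(s,P):
    K=np.array([[s["fx"],0,s["cx"]],[0,s["fy"],s["cy"]],[0,0,1.]])
    M=np.linalg.inv(s["extrinsics"])
    return cv2.projectPoints(np.float64(P).reshape(-1,1,3),cv2.Rodrigues(M[:3,:3])[0],M[:3,3],K,s["dist"])[0].reshape(-1,2)
def blobs(s,box,cond,z,minA=20,k=4):
    x0,y0,x1,y1=box
    im=cv2.resize(s["img"][y0:y1,x0:x1],None,fx=k,fy=k,interpolation=cv2.INTER_LINEAR).astype(int)
    m=cond(im).astype(np.uint8)
    cs,_=cv2.findContours(m,cv2.RETR_EXTERNAL,cv2.CHAIN_APPROX_NONE)
    out=[]
    for c in cs:
        if cv2.contourArea(c)<minA*k*k: continue
        uv=(c.reshape(-1,2)+.5)/k-.5+[x0,y0]
        w=ray(s,uv,z).astype(np.float32)
        (cx,cy),(a,b),_=r=cv2.minAreaRect(w)
        P=cv2.boxPoints(r); e=[P[1]-P[0],P[2]-P[1]]; L=max(e,key=lambda v:np.hypot(*v))
        out.append((np.round([cx,cy],1),np.round(sorted([a,b]),1),round(float(np.degrees(np.arctan2(L[1],L[0]))%180),1),uv,w))
    return sorted(out,key=lambda o:-o[1][0]*o[1][1])
E
python3 - <<'E'
from h import *
s=snapshot("top")
white=lambda t:(lambda im:(im.min(2)>t))
dark=lambda t:(lambda im:(im.max(2)<t))
def show(n,B):
    for b in B: print(n,b[:3],"px",b[3].mean(0).round(1))
show("lips",blobs(s,(185,180,250,235),white(190),23))
show("tray12",blobs(s,(278,185,350,232),white(175),8))
show("grip",blobs(s,(325,200,350,230),dark(75),55))
show("short",blobs(s,(365,208,400,245),dark(85),55))
show("long",blobs(s,(140,180,185,212),dark(85),50))
show("blue",blobs(s,(280,190,310,215),lambda im:(im[:,:,2]-im[:,:,0]>30),40))
show("tip",blobs(s,(243,218,270,240),white(150),14))
for b in blobs(s,(278,185,350,232),white(175),8)[:1]:
    a=cv2.approxPolyDP(b[4].reshape(-1,1,2),6,True).reshape(-1,2);print(a.round(1).tolist())
s2=snapshot("scene")
show("blue2",blobs(s2,(280,200,310,235),lambda im:(im[:,:,2]-im[:,:,0]>30),40))
E
```

```text
lips (array([510.1, 236.8]), array([ 22.6, 124.4]), 101.6) px [207.8 195.5]
lips (array([413.2, 216.8]), array([ 21.6, 123.2]), 101.5) px [214.1 223.7]
tray12 (array([ 458.9, -117.8]), array([ 90.1, 195.2]), 71.6) px [313.1 210.6]
short (array([ 397.9, -333.8]), array([54.7, 78.3]), 160.5) px [382.7 227.1]
long (array([495. , 383.9]), array([58.4, 91. ]), 114.0) px [164.6 197.6]
blue (array([475. , -50.2]), array([34.1, 35.7]), 175.1) px [294.6 203.4]
tip (array([396.6,  77. ]), array([36.7, 52.6]), 83.4) px [256.3 228.7]
[[526.7000122070312, -38.400001525878906], [445.6000061035156, -15.800000190734863], [407.3999938964844, -131.3000030517578], [417.5, -145.6999969482422], [403.6000061035156, -202.0], [413.0, -189.8000030517578], [461.6000061035156, -201.39999389648438], [473.0, -163.89999389648438], [489.3999938964844, -162.6999969482422]]
blue2 (array([468. , -57.9]), array([ 35.5, 140.6]), 28.5) px [295.3 216.7]
```

Run:
```python
from h import *
s=snapshot("top"); s2=snapshot("scene")
b=blobs(s,(278,185,350,232),lambda im:im.min(2)>160,4)[0]; w=b[4]
c0=np.array([466,-90.]);y=np.radians(73)
def loc(w,c,y): R=np.array([[np.cos(y),-np.sin(y)],[np.sin(y),np.cos(y)]]); return (w-c)@R
for it in range(2):
    l=loc(w,c0,y)
    for nm,sel,ax in(("left(-x world)",(abs(l[:,0])<50)&(l[:,1]>30),1),("right",(abs(l[:,0])<50)&(l[:,1]<-30),1),("front",(abs(l[:,1])<32)&(l[:,0]>45),0)):
        p=l[sel]; k=np.polyfit(p[:,1-ax],p[:,ax],1); print(nm,k.round(3),np.degrees(np.arctan(k[0])).round(2),len(p))
    if it==0: pass
    break
for t in(60,75,90,110):
  for q in blobs(s,(328,196,352,232),lambda im:im.max(2)<t,55,8): print("grip",t,q[:3],q[3].mean(0).round(1))
for q in blobs(s,(365,208,400,245),lambda im:im.max(2)<85,55)[:1]:
    print(cv2.approxPolyDP(q[4].reshape(-1,1,2),5,True).reshape(-1,2).round(1).tolist())
for q in blobs(s2,(315,220,350,250),lambda im:im.max(2)<80,55,8): print("grip2",q[:3],q[3].mean(0).round(1))
q=blobs(s2,(355,235,395,275),lambda im:im.max(2)<110,55)[0]; print("short2 px bbox",q[3].min(0),q[3].max(0))
# can rim/base in top
print("can base",ray(s,[[388,199]],0), "can top", ray(s,[[404,177]],239))
```

```text
left(-x world) [-2.6000e-02  4.1819e+01] -1.52 115
right [  0.082 -72.786] 4.68 237
front [-1.6000e-02  6.7401e+01] -0.89 76
grip 90 (array([ 428.8, -200.9]), array([15.2, 54.1]), 162.0) [341.2 216.3]
grip 110 (array([ 429.4, -201.1]), array([20.3, 55.1]), 167.6) [341.6 216.4]
[[440.6000061035156, -329.70001220703125], [429.8999938964844, -316.1000061035156], [370.1000061035156, -299.5], [356.1000061035156, -341.29998779296875], [368.20001220703125, -350.0], [375.70001220703125, -318.20001220703125], [384.70001220703125, -313.1000061035156], [369.79998779296875, -351.70001220703125], [393.5, -354.70001220703125], [423.0, -371.70001220703125], [430.6000061035156, -334.0]]
grip2 (array([ 409.6, -211.7]), array([24.9, 60.9]), 165.3) [333.9 232.2]
short2 px bbox [362.125 245.875] [390.375 268.875]
can base [[ 499.17303787 -368.64703512]] can top [[ 506.78795996 -360.82648365]]
```

```bash
cat > ov.py <<'E'
import sys
from h import *
def box(c,y,lx,ly,z,ox=0,oy=0):
    y=np.radians(y);R=np.array([[np.cos(y),-np.sin(y)],[np.sin(y),np.cos(y)]])
    P=np.array([[1,1],[1,-1],[-1,-1],[-1,1]])*[lx/2,ly/2]+[ox,oy]
    return np.c_[P@R.T+c,np.full(4,z)]
def overlay(items,crops,name,k=5):
    out=[]
    for n,(x0,y0,x1,y1) in crops:
        s=snapshot(n); im=cv2.resize(s["img"][y0:y1,x0:x1,::-1],None,fx=k,fy=k,interpolation=cv2.INTER_LINEAR)
        for P in items: cv2.polylines(im,[np.int32(((proj(s,P)-[x0,y0]+.5)*k).round())],True,(0,0,255),1)
        out.append(im)
    W=max(i.shape[1] for i in out)
    out=[cv2.copyMakeBorder(i,0,0,0,W-i.shape[1],cv2.BORDER_CONSTANT) for i in out]
    o=np.vstack(out); f=min(1,800/o.shape[1],600/o.shape[0]); cv2.imwrite(name,cv2.resize(o,None,fx=f,fy=f,interpolation=cv2.INTER_AREA))
E
python3 - <<'E'
from ov import *
t=[466.3,-88.8];ty=72.3; b=[401.1,-340.1]; by=70.5
th=np.radians(101.5);d=np.array([np.cos(th),np.sin(th)]);n=np.array([d[1],-d[0]])
h=d*112.8+n*498.8; print("home",h)
I=[box(t,ty,130,86,4),box(t,ty,12,50,55,-118),box(b,by,45,68,55),box(b,by,45,68,0)]
for s in(1,-1): I.append(box(h,101.5,124,18,23,17,s*50.5))
overlay(I,[("top",(185,180,345,240)),("scene",(270,200,400,275))],"pics/ov1.png")
overlay(I,[("top",(275,185,405,245)),("scene",(270,200,400,275))],"pics/ov2.png",6)
E
```

```text
home [466.29773966 209.98023237]
```

View pics/ov2.png

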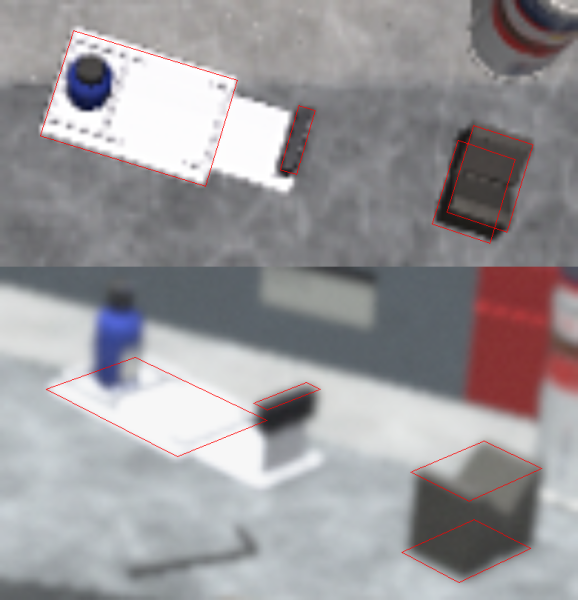

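View pics/ov1.png

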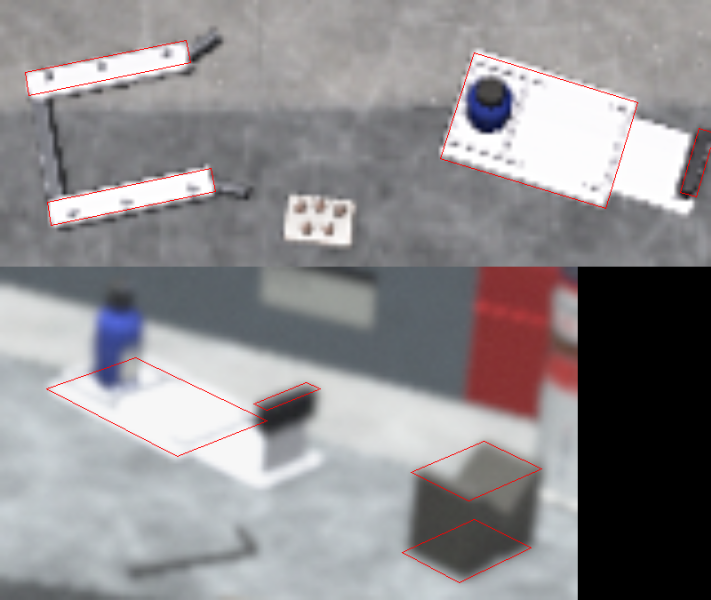

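Both overlays match the images within about 2 mm in the top view. The scene view is shifted by about 1.5 px, a constant offset. The poses are good enough to start.

```bash
cat > d.py <<'E'
# python3 d.py x y z yaw : remaining turn (units), shift in tool axes after the turn (units)
import sys
from h import *
from scipy.spatial.transform import Rotation as R
x,y,z,w=map(float,sys.argv[1:5]); s=sense()
C=R.from_euler('xyz',s["tcp_rot"],degrees=True); T=R.from_euler('xyz',[180,0,w],degrees=True)
print("t",round(s["time"],2),"pos",s["tool_pos"].round(1),"rpy",s["tcp_rot"].round(2),"F",s["ft_force"].round(1),"gap",round(s["finger_gap"],1),"grip",s["grip_force"])
print("turn",((C.inv()*T).as_rotvec(degrees=True)/60).round(3),"shift",(T.inv().apply(np.array([x,y,z])-s["tool_pos"])/100).round(3))
E
python3 -m jog '0 0 0 0 0 0.17 -1;0 0 0 0 0 0.17 -1;0 0 0 0 0 0.17 -1;0 0 0 0 0 0.17 -1;0 0 0 0 0 0.02 -1' 60
python3 d.py 401 -340 300 -19.5
```

```text
time: 1.12
tool_pos: [229.7, -554.3, 404.7]
tcp_rot: [180.0, 0.0, -19.5]
ft_force: [-0.2, -1.1, 0.6]
finger_gap: 85.6
grip_force: 0.0
t 1.12 pos [ 229.7 -554.3  404.7] rpy [180.     0.   -19.49] F [-0.2 -1.1  0.6] gap 85.6 grip 0.0
turn [0. 0. 0.] shift [ 0.9   -2.592  1.047]
```

```bash
python3 -m jog '0.15 -0.432 0 0 0 0 -1;0.15 -0.432 0 0 0 0 -1;0.15 -0.432 0 0 0 0 -1;0.15 -0.432 0 0 0 0 -1;0.15 -0.432 0 0 0 0 -1' >/dev/null
python3 -m jog '0.15 -0.432 0 0 0 0 -1;0 0 0.3 0 0 0 -1;0 0 0.4 0 0 0 -1;0 0 0.35 0 0 0 -1;0 0 0 0 0 0 -1'
python3 d.py 401 -340 175 -19.5
python3 - <<'E'
from ov import *
s=sense(); y=s["tcp_rot"][2]; p=s["tool_pos"]
I=[box(p[:2],y,22,85,p[2]-145),box([401,-340],70.5,45,68,55)]
overlay(I,[("scene",(300,170,440,280)),("top",(340,170,440,250))],"pics/g1.png",4)
E
```

```text
time: 2.38
tool_pos: [400.0, -338.9, 296.6]
tcp_rot: [-179.8, 0.3, -19.3]
ft_force: [-0.7, -0.1, 0.1]
finger_gap: 85.2
grip_force: 0.0
t 2.38 pos [ 400.  -338.9  296.6] rpy [-179.84    0.33  -19.32] F [-0.7 -0.1  0.1] gap 85.2 grip 0.0
turn [-0.003  0.005  0.003] shift [0.013 0.007 1.216]
```

View pics/g1.png

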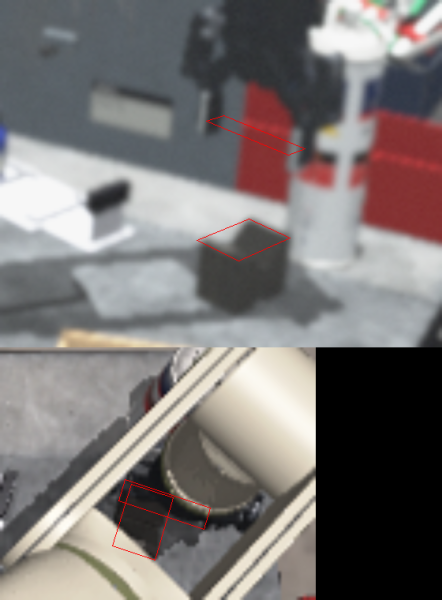

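In the scene view the open fingers straddle the block, with tips at (205,130) and (305,155). The top view is hidden by the arm. I'll go down and grip.

```bash
python3 -m jog '0 0 0.35 0 0 0 -1;0 0 0.4 0 0 0 -1;0 0 0.35 0 0 0 -1;0 0 0.12 0 0 0 -1;0 0 0 0 0 0 -1'
python3 -m jog '0 0 0 0 0 0 0.3;0 0 0 0 0 0 0.3;0 0 0 0 0 0 0.3;0 0 0 0 0 0 0.3;0 0 0 0 0 0 0.3' 70
python3 -m jog '0 0 0 0 0 0 0.3;0 0 0 0 0 0 0.3'
python3 d.py 401 -340 175 -19.5
```

```text
time: 3.1
tool_pos: [401.5, -340.5, 178.8]
tcp_rot: [180.0, -0.0, -19.5]
ft_force: [0.4, 0.0, 0.8]
finger_gap: 85.3
grip_force: 0.0
time: 3.72
tool_pos: [401.7, -340.7, 179.5]
tcp_rot: [179.9, -0.2, -19.5]
ft_force: [-0.5, 0.8, 6.2]
finger_gap: 43.8
grip_force: 72.2
time: 3.98
tool_pos: [401.7, -340.8, 179.5]
tcp_rot: [179.9, -0.2, -19.5]
ft_force: [-1.6, 0.6, 6.2]
finger_gap: 44.1
grip_force: 72.2
t 3.98 pos [ 401.7 -340.8  179.5] rpy [ 1.7992e+02 -1.5000e-01 -1.9490e+01] F [-1.6  0.6  6.2] gap 44.1 grip 72.19118901370166
turn [ 0.001 -0.003  0.   ] shift [-0.009 -0.005  0.045]
```

Gripped: gap 44, grip 72 N. The block's long side has to turn onto the tray's x axis, so the tool yaw goes from -19.5 to 72.3. Lift, move clear of the can, then turn.

```bash
python3 -m jog '0 0 -0.15 0 0 0 0.3;0 0 -0.3 0 0 0 0.3;0 0 -0.4 0 0 0 0.3;0 0 -0.25 0 0 0 0.3;0 0 0 0 0 0 0.3'
python3 -m jog '0 -0.2 0 0 0 0 0.3;0 -0.3 0 0 0 0 0.3;0 -0.3 0 0 0 0 0.3;0 -0.2 0 0 0 0 0.3;0 0 0 0 0 -0.1 0.3'
python3 -m jog '0 0 0 0 0 -0.17 0.3;0 0 0 0 0 -0.17 0.3;0 0 0 0 0 -0.17 0.3;0 0 0 0 0 -0.17 0.3;0 0 0 0 0 -0.17 0.3' >/dev/null
python3 -m jog '0 0 0 0 0 -0.17 0.3;0 0 0 0 0 -0.17 0.3;0 0 0 0 0 -0.17 0.3;0 0 0 0 0 -0.07 0.3;0 0 0 0 0 0 0.3'
python3 d.py 459.5 -110.2 290 72.3
```

```text
time: 4.6
tool_pos: [401.6, -340.6, 290.5]
tcp_rot: [179.9, -0.2, -19.5]
ft_force: [0.8, -0.4, -5.4]
finger_gap: 43.9
grip_force: 72.3
time: 5.22
tool_pos: [434.2, -243.0, 285.4]
tcp_rot: [-179.9, 0.2, -13.3]
ft_force: [-0.5, 0.1, -5.3]
finger_gap: 43.9
grip_force: 72.4
time: 6.48
tool_pos: [433.9, -244.6, 285.8]
tcp_rot: [-179.8, -0.1, 72.3]
ft_force: [-0.0, -0.2, -5.6]
finger_gap: 44.1
grip_force: 72.4
t 6.47 pos [ 433.9 -244.6  285.8] rpy [-1.7982e+02 -7.0000e-02  7.2300e+01] F [-0.  -0.2 -5.6] gap 44.1 grip 72.35426059205565
turn [-0.003 -0.001 -0.   ] shift [ 1.358 -0.164 -0.042]
```

```bash
python3 -m jog '0.2 -0.03 -0.04 0 0 0 0.3;0.35 -0.05 0 0 0 0 0.3;0.4 -0.04 0 0 0 0 0.3;0.3 -0.03 0 0 0 0 0.3;0.11 -0.01 0 0 0 0 0.3' >/dev/null
python3 -m jog '0 0 0.15 0 0 0 0.3;0 0 0.3 0 0 0 0.3;0 0 0.1 0 0 0 0.3;0 0 0 0 0 0 0.3'
python3 d.py 459.5 -110.2 184.5 72.3
python3 - <<'E'
from ov import *
t=[466.3,-88.8];ty=72.3
I=[box(t,ty,130,86,4),box(t,ty,126,68,12),box(t,ty,12,50,55,-118),box([460,-109.4],72.3,68,45,sense()["tool_pos"][2]-179.5)]
overlay(I,[("scene",(270,170,370,260)),("top",(275,165,375,240))],"pics/p1.png",5)
E
```

```text
time: 7.6
tool_pos: [459.8, -111.6, 235.5]
tcp_rot: [-179.8, 0.0, 72.2]
ft_force: [0.3, 0.4, -5.5]
finger_gap: 43.8
grip_force: 72.6
t 7.6 pos [ 459.8 -111.6  235.5] rpy [-179.84    0.     72.24] F [ 0.3  0.4 -5.5] gap 43.8 grip 72.60936370103082
turn [-0.003  0.    -0.001] shift [ 0.013 -0.007  0.51 ]
```

View pics/p1.png

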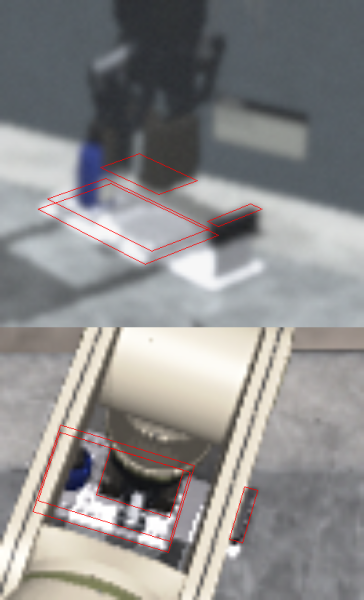

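The block hangs over the cell beside the bottle. In the scene crop it sits at (140–203, 120–190), offset from the drawn box by the same small scene bias as the bar. Lowering it now.

```bash
python3 -m jog '0.01 -0.01 0.15 0 0 0 0.3;0 0 0.15 0 0 0 0.3;0 0 0.13 0 0 0 0.3;0 0 0 0 0 0 0.3'
python3 -m jog '0 0 0.03 0 0 0 0.3;0 0 0.02 0 0 0 0.3;0 0 0 0 0 0 0.3'
python3 d.py 459.5 -110.2 184.5 72.3
```

```text
time: 8.2
tool_pos: [458.9, -109.7, 191.8]
tcp_rot: [-179.8, -0.0, 72.3]
ft_force: [-1.4, -0.5, -5.6]
finger_gap: 43.8
grip_force: 72.6
time: 8.57
tool_pos: [460.0, -110.1, 188.9]
tcp_rot: [180.0, -0.0, 72.3]
ft_force: [-0.5, 0.6, -4.0]
finger_gap: 43.7
grip_force: 72.7
t 8.57 pos [ 460.  -110.1  188.9] rpy [179.98  -0.    72.31] F [-0.5  0.6 -4. ] gap 43.7 grip 72.70926442641212
turn [ 0. -0.  0.] shift [-0.003 -0.004  0.044]
```

```bash
python3 -m jog '0 0 0.02 0 0 0 0.3;0 0 0 0 0 0 0.3'
python3 -m jog '0 0 0.015 0 0 0 0.3;0 0 0 0 0 0 0.3'
python3 - <<'E'
from ov import *
t=[466.3,-88.8];ty=72.3
s=snapshot("scene");cv2.imwrite("pics/_s.png",s["img"][:,:,::-1])
overlay([],[("scene",(270,170,370,260)),("top",(275,165,375,240))],"pics/p2.png",5)
E
```

```text
time: 8.82
tool_pos: [459.8, -110.0, 186.6]
tcp_rot: [-180.0, -0.0, 72.3]
ft_force: [-0.1, 0.4, -5.3]
finger_gap: 43.6
grip_force: 72.7
time: 9.07
tool_pos: [459.8, -110.0, 185.1]
tcp_rot: [-180.0, -0.0, 72.3]
ft_force: [-0.1, 0.1, -5.1]
finger_gap: 44.0
grip_force: 72.7
```

View pics/p2.png

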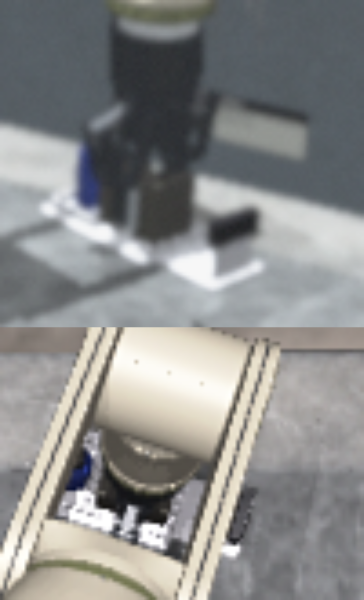

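The block is now down inside the cell, at (137–193, 175–240) in the scene crop, and the bottle at (88,175) is untouched. There is no contact force yet, so I'll ease down to the floor.

```bash
python3 -m jog '0 0 0.01 0 0 0 0.3;0 0 0 0 0 0 0.3' | egrep 'pos|ft'
python3 -m jog '0 0 0.01 0 0 0 0.3;0 0 0 0 0 0 0.3'| egrep 'pos|ft'
```

```text
tool_pos: [459.8, -110.0, 184.1]
ft_force: [0.6, 0.1, -5.5]
tool_pos: [459.9, -110.1, 183.5]
ft_force: [-3.4, 0.7, 1.9]
```

```bash
python3 -m jog '0 0 0 0 0 0 -0.1;0 0 0 0 0 0 -0.4;0 0 0 0 0 0 -0.4;0 0 0 0 0 0 -0.4'
python3 -m jog '0 0 -0.1 0 0 0 -0.4;0 0 -0.2 0 0 0 -0.4;0 0 -0.35 0 0 0 -0.4;0 0 -0.4 0 0 0 -0.4;0 0 0 0 0 0 -0.4'
python3 d.py 430.4 -201.2 290 72.3
```

```text
time: 10.22
tool_pos: [459.9, -110.0, 183.3]
tcp_rot: [180.0, -0.0, 72.3]
ft_force: [0.5, -0.1, 0.6]
finger_gap: 59.7
grip_force: 0.0
time: 10.85
tool_pos: [461.5, -110.6, 292.9]
tcp_rot: [179.5, 0.0, 72.3]
ft_force: [0.6, -0.2, -1.2]
finger_gap: 59.8
grip_force: 0.0
t 10.85 pos [ 461.5 -110.6  292.9] rpy [1.7955e+02 2.0000e-02 7.2310e+01] F [ 0.6 -0.2 -1.2] gap 59.8 grip 0.0
turn [0.008 0.    0.   ] shift [-0.958 -0.02   0.029]
```

Released at about z 183, which is the block on the floor. Next I pinch the bar across its 50 mm ends without turning the wrist, so the fingers stay clear of the block.

```bash
python3 -m jog '-0.2 0 0 0 0 0 -1;-0.3 0 0 0 0 0 -1;-0.3 0 0 0 0 0 -1;-0.15 -0.01 0 0 0 0 -1;0 0 0 0 0 0 -1'
python3 d.py 430.4 -201.2 195 72.3
python3 - <<'E'
from ov import *
t=[466.3,-88.8];ty=72.3
I=[box(t,ty,12,50,55,-118),box([459.9,-110],72.3,68,45,59)]
overlay(I,[("scene",(270,180,370,260)),("top",(275,175,375,240))],"pics/p3.png",5)
E
```

```text
time: 11.48
tool_pos: [429.7, -200.6, 287.9]
tcp_rot: [-180.0, -0.0, 72.2]
ft_force: [-0.7, -0.2, 0.5]
finger_gap: 85.4
grip_force: 0.0
t 11.47 pos [ 429.7 -200.6  287.9] rpy [-1.7997e+02 -2.0000e-02  7.2210e+01] F [-0.7 -0.2  0.5] gap 85.4 grip 0.0
turn [-0.001 -0.    -0.002] shift [-0.003  0.009  0.929]
```

View pics/p3.png

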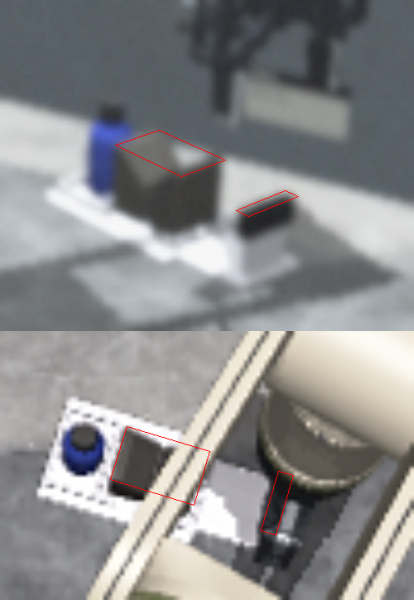

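The block stands upright in the cell next to the bottle, at (115–220, 130–230) in the scene crop, and the gripper is above the bar. Going down to pinch it.

```bash
python3 -m jog '0 0.01 0.2 0 0 0 -1;0 0 0.3 0 0 0 -1;0 0 0.3 0 0 0 -1;0 0 0.12 0 0 0 -1;0 0 0 0 0 0 -1'
python3 -m jog '0 0 0 0 0 0 0.1;0 0 0 0 0 0 0.1;0 0 0 0 0 0 0.1;0 0 0 0 0 0 0.1;0 0 0 0 0 0 0.1' 80
python3 -m jog '0 0 0 0 0 0 0.1;0 0 0 0 0 0 0.1'
python3 d.py 430.4 -201.2 195 72.3
```

```text
time: 12.2
tool_pos: [430.9, -199.8, 195.7]
tcp_rot: [-179.9, -0.0, 72.3]
ft_force: [0.2, 0.2, -0.3]
finger_gap: 85.5
grip_force: 0.0
time: 12.82
tool_pos: [431.7, -201.0, 197.8]
tcp_rot: [179.9, 0.0, 72.3]
ft_force: [-0.8, 1.5, 6.2]
finger_gap: 48.6
grip_force: 82.8
time: 13.08
tool_pos: [431.7, -201.0, 197.9]
tcp_rot: [179.9, 0.0, 72.3]
ft_force: [-0.2, 0.9, 5.6]
finger_gap: 48.6
grip_force: 82.8
t 13.07 pos [ 431.7 -201.   197.9] rpy [1.7986e+02 3.0000e-02 7.2310e+01] F [-0.2  0.9  5.6] gap 48.6 grip 82.81758785247803
turn [0.002 0.001 0.   ] shift [-0.006 -0.012  0.029]
```

The bar is held: gap 48.6, 83 N. Next I swing the tray gently onto the dock axis, well in front of the mouth, aiming for TCP (532,-114) and yaw 101.5.

```bash
python3 -m jog '0.02 0.02 0 0 0 -0.01 0.1;0.04 0.04 0 0 0 -0.02 0.1;0.06 0.06 0 0 0 -0.03 0.1;0.06 0.06 0 0 0 -0.03 0.1;0.06 0.06 0 0 0 -0.03 0.1'
python3 -m jog '0.06 0.06 0 0 0 -0.03 0.1;0.06 0.06 0 0 0 -0.03 0.1;0.06 0.06 0 0 0 -0.03 0.1;0.06 0.06 0 0 0 -0.03 0.1;0.04 0.04 0 0 0 -0.02 0.1' 
python3 d.py 532.2 -114.2 198 101.5
```

```text
time: 13.7
tool_pos: [460.8, -184.7, 197.8]
tcp_rot: [179.9, 0.2, 79.6]
ft_force: [-4.5, -6.0, 5.8]
finger_gap: 48.3
grip_force: 82.8
time: 14.32
tool_pos: [492.3, -160.4, 197.9]
tcp_rot: [179.9, 0.2, 88.0]
ft_force: [-3.3, -6.0, 4.9]
finger_gap: 48.6
grip_force: 82.8
t 14.32 pos [ 492.3 -160.4  197.9] rpy [1.7989e+02 1.7000e-01 8.7960e+01] F [-3.3 -6.   4.9] gap 48.6 grip 82.76766300201416
turn [ 0.001  0.003 -0.226] shift [ 0.373  0.483 -0.001]
```

```bash
python3 -m jog '0.05 0.05 0 0 0 -0.03 0.1;0.06 0.06 0 0 0 -0.03 0.1;0.06 0.06 0 0 0 -0.03 0.1;0.06 0.06 0 0 0 -0.03 0.1;0.06 0.06 0 0 0 -0.03 0.1' >/dev/null
python3 -m jog '0.05 0.06 0 0 0 -0.03 0.1;0.05 0.05 0 0 0 -0.03 0.1;0.03 0.03 0 0 0 -0.016 0.1;0 0 0 0 0 0 0.1' 
python3 d.py 532.2 -114.2 198 101.5
python3 - <<'E'
from ov import *
s=sense(); y=s["tcp_rot"][2]; p=s["tool_pos"][:2]
h=np.array([466.3,210.])
a=np.radians(y); t=p+118*np.array([np.cos(a),np.sin(a)]); print(t)
I=[box(t,y,130,86,4),box(t,y,126,68,12),box(h,101.5,130,86,4)]
for k in(1,-1): I.append(box(h,101.5,124,18,23,17,k*50.5))
overlay(I,[("top",(185,170,345,240)),("scene",(200,180,330,255))],"pics/a1.png",5)
E
```

```text
time: 15.45
tool_pos: [532.6, -115.3, 197.9]
tcp_rot: [179.9, 0.1, 101.5]
ft_force: [-0.1, -4.0, 6.2]
finger_gap: 48.6
grip_force: 82.9
t 15.45 pos [ 532.6 -115.3  197.9] rpy [1.7986e+02 1.4000e-01 1.0148e+02] F [-0.1 -4.   6.2] gap 48.6 grip 82.87135004997253
turn [ 0.002  0.002 -0.   ] shift [ 0.012 -0.002 -0.001]
[5.09117674e+02 3.27926685e-01]
```

View pics/a1.png

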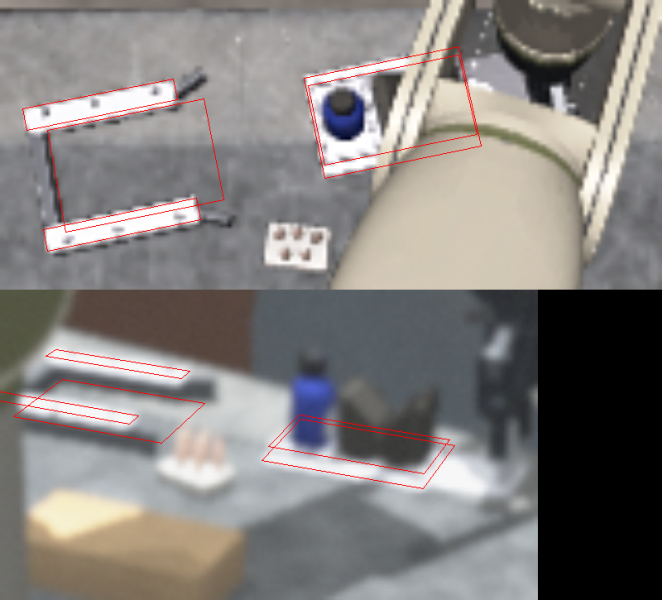

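The tray is aligned with the dock axis, and the drawn outlines match both the tray front edge, (304,75)–(325,178), and the lips. The tips stand clear at (297,245). I'll advance to just before the flare and check the lateral position numerically.

```bash
python3 -m jog '0.03 0 0 0 0 0 0.1;0.06 0 0 0 0 0 0.1;0.08 0 0 0 0 0 0.1;0.08 0 0 0 0 0 0.1;0.08 0 0 0 0 0 0.1'>/dev/null
python3 -m jog '0.08 0 0 0 0 0 0.1;0.06 0 0 0 0 0 0.1;0.03 0 0 0 0 0 0.1;0 0 0 0 0 0 0.1'
python3 - <<'E'
from h import *
s=snapshot("top"); st=sense(); y=np.radians(101.5); d=np.array([np.cos(y),np.sin(y)]); n=np.array([d[1],-d[0]])
print("tcp d,n",(st["tool_pos"][:2]@d).round(1),(st["tool_pos"][:2]@n).round(1),st["tcp_rot"].round(2))
c=st["tool_pos"][:2]+118*d
u,v=proj(s,[*c,4])[0]; print(u,v)
x0=int(u-32);y0=int(v-24)
bs=blobs(s,(x0,y0,int(u+10),int(v+22)),lambda im:im.min(2)>165,4,10)
for b in bs:
    l=np.c_[b[4]@d-c@d,b[4]@n-c@n]
    print(b[:2],"front",np.percentile(l[:,0],98).round(1))
    for nm,sel in(("far",(l[:,1]>30)&(l[:,0]>0)&(l[:,0]<55)),("near",(l[:,1]<-30)&(l[:,0]>0)&(l[:,0]<55))):
        if sel.sum()>5: k=np.polyfit(l[sel,0],l[sel,1],1); print(nm,k.round(3),sel.sum())
    f=(l[:,0]>50)&(abs(l[:,1])<32)
    if f.sum()>5: print("frontfit",np.polyfit(l[f,1],l[f,0],1).round(3))
E
```

```text
time: 16.68
tool_pos: [522.6, -66.2, 197.9]
tcp_rot: [179.8, 0.1, 101.4]
ft_force: [0.9, -4.8, 5.9]
finger_gap: 48.7
grip_force: 82.9
tcp d,n -169.1 498.9 [1.7983e+02 1.1000e-01 1.0143e+02]
264.745929379914 199.4852435837467
(array([506.9,  71.2]), array([102. , 159.4])) front 65.9
far [ 0.133 60.928] 214
near [ -0.09  -46.548] 162
frontfit [1.800e-02 6.476e+01]
(array([535.9, 141.5]), array([23.2, 29.4])) front 93.3
```

```bash
cat > scan.py <<'E'
from h import *
s=snapshot("top"); st=sense(); y=np.radians(101.5); d=np.array([np.cos(y),np.sin(y)]); n=np.array([d[1],-d[0]])
g=cv2.cvtColor(s["img"],cv2.COLOR_RGB2GRAY).astype(np.float32); p=st["tool_pos"][:2]; c=p+118*d
print("t",st["time"],"tcp d,n",(p@d).round(1),(p@n).round(1),"yaw",st["tcp_rot"][2].round(2),"F d,n,z",(st["ft_force"][:2]@d).round(1),(st["ft_force"][:2]@n).round(1),st["ft_force"][2].round(1))
def edges(base,dirv,lo,hi,z):
    q=np.arange(lo,hi,.5); P=np.c_[base+q[:,None]*dirv,np.full(len(q),z)]
    uv=proj(s,P).astype(np.float32); I=cv2.remap(g,uv[:,:1],uv[:,1:],cv2.INTER_LINEAR).ravel()
    gr=np.gradient(cv2.GaussianBlur(I[:,None],(1,5),0).ravel()); return q[gr.argmax()],q[gr.argmin()]
E
python3 - <<'E'
from scan import *
for lx in(25,35,45,55,60): print(lx,"near rise",edges(c+lx*d,n,-53,-33,2)[0],"far fall",edges(c+lx*d,n,33,53,4)[1])
print("front",[edges(c+ly*n,d,50,80,4)[1] for ly in(-35,-25,-15,0,15,25,35)])
h=d*112.8+n*498.8
for lx in(-30,0,30,60): print("lip",lx,"near fall(-41.5)",edges(h+lx*d,n,-50,-33,23)[1],"far fall(59.5)",edges(h+lx*d,n,50,70,23)[1],"far rise(41.5)",edges(h+lx*d,n,33,50,23)[0],"near rise(-59.5)",edges(h+lx*d,n,-72,-50,23)[0])
print("mouth", [edges(h+k*50.5*n,d,-60,-30,23)[0] for k in(1,-1)],"end",[edges(h+k*50.5*n,d,65,95,23)[1] for k in(1,-1)])
E
```

```text
t 16.775 tcp d,n -169.1 498.9 yaw 101.43 F d,n,z -4.0 -0.8 6.7
25 near rise -40.0 far fall 44.0
35 near rise -41.0 far fall 46.5
45 near rise -39.5 far fall 45.0
55 near rise -41.0 far fall 34.0
60 near rise -40.0 far fall 44.5
front [np.float64(65.5), np.float64(64.0), np.float64(58.5), np.float64(63.0), np.float64(64.0), np.float64(64.5), np.float64(64.0)]
lip -30 near fall(-41.5) -39.5 far fall(59.5) 58.5 far rise(41.5) 37.5 near rise(-59.5) -60.0
lip 0 near fall(-41.5) -40.0 far fall(59.5) 58.0 far rise(41.5) 37.0 near rise(-59.5) -60.5
lip 30 near fall(-41.5) -40.0 far fall(59.5) 57.5 far rise(41.5) 36.0 near rise(-59.5) -61.0
lip 60 near fall(-41.5) -41.0 far fall(59.5) 50.5 far rise(41.5) 39.0 near rise(-59.5) -61.5
mouth [np.float64(-43.5), np.float64(-44.5)] end [np.float64(78.5), np.float64(79.0)]
```

Relative to the lips, the tray front sits about 2 mm toward the far side, and its yaw is about 1° short. I'll turn 1° and go in, watching the forces.

```bash
python3 -m jog '0.02 0 0 0 0 -0.008 0.1;0.05 0 0 0 0 -0.01 0.1;0.06 0 0 0 0 0 0.1;0.06 0 0 0 0 0 0.1;0.06 0 0 0 0 0 0.1'
python3 -m jog '0.06 0 0 0 0 0 0.1;0.05 0 0 0 0 0 0.1;0.03 0 0 0 0 0 0.1;0.01 0 0 0 0 0 0.1'
python3 - <<'E'
from scan import *
for lx in(35,45,60): print(lx,"near rise",edges(c+lx*d,n,-53,-33,2)[0],"far fall",edges(c+lx*d,n,33,53,4)[1])
E
```

```text
time: 17.4
tool_pos: [517.4, -42.1, 197.9]
tcp_rot: [179.8, 0.2, 102.5]
ft_force: [1.8, -6.7, 6.0]
finger_gap: 48.9
grip_force: 82.8
time: 17.9
tool_pos: [514.1, -27.4, 197.9]
tcp_rot: [179.8, 0.2, 102.5]
ft_force: [1.3, -6.6, 5.7]
finger_gap: 48.9
grip_force: 82.8
t 17.95 tcp d,n -129.3 498.3 yaw 102.51 F d,n,z -7.0 0.6 6.2
35 near rise -44.0 far fall 42.0
45 near rise -44.0 far fall 43.0
60 near rise -44.5 far fall 42.0
```

```bash
python3 -m jog '0.03 0.007 0 0 0 0 0.1;0.05 0.006 0 0 0 0 0.1;0.05 0 0 0 0 0 0.1;0.05 0 0 0 0 0 0.1;0.03 0 0 0 0 0 0.1'
python3 -c "import scan"
python3 -m jog '0.05 0 0 0 0 0 0.1;0.05 0 0 0 0 0 0.1;0.05 0 0 0 0 0 0.1;0.03 0 0 0 0 0 0.1'
python3 -c "import scan"
```

```text
time: 18.58
tool_pos: [510.9, -6.6, 197.9]
tcp_rot: [179.8, 0.1, 102.5]
ft_force: [1.7, -6.7, 5.5]
finger_gap: 48.7
grip_force: 82.8
t 18.625 tcp d,n -108.0 499.3 yaw 102.51 F d,n,z -5.4 -0.3 5.9
time: 19.12
tool_pos: [507.0, 11.1, 197.9]
tcp_rot: [179.8, 0.1, 102.5]
ft_force: [1.6, -7.9, 5.8]
finger_gap: 48.6
grip_force: 82.9
t 19.175 tcp d,n -90.0 499.0 yaw 102.51 F d,n,z -5.3 -0.6 5.9
```

The front is past the mouth with no side force. Continuing.

```bash
python3 -m jog '0.04 0 0 0 0 0 0.1;0.05 0 0 0 0 0 0.1;0.05 0 0 0 0 0 0.1;0.05 0 0 0 0 0 0.1;0.04 0 0 0 0 0 0.1' >/dev/null
python3 -c "import scan"
python3 -m jog '0.05 0 0 0 0 0 0.1;0.05 0 0 0 0 0 0.1;0.05 0 0 0 0 0 0.1;0.05 0 0 0 0 0 0.1;0.04 0 0 0 0 0 0.1' >/dev/null
python3 -c "import scan"
python3 -m jog '0.05 0 0 0 0 0 0.1;0.05 0 0 0 0 0 0.1;0.05 0 0 0 0 0 0.1;0.05 0 0 0 0 0 0.1;0.04 0 0 0 0 0 0.1' >/dev/null
python3 -c "import scan"
```

```text
t 19.85 tcp d,n -66.9 498.6 yaw 102.51 F d,n,z -5.8 0.6 6.2
t 20.525 tcp d,n -42.9 498.2 yaw 102.51 F d,n,z -5.3 -0.3 6.8
t 21.2 tcp d,n -18.8 497.7 yaw 102.51 F d,n,z -5.4 0.5 6.8
```

```bash
python3 -m jog '0.03 0 0 0 0 0 0.1;0.03 0 0 0 0 0 0.1;0.03 0 0 0 0 0 0.1;0 0 0 0 0 0 0.1' >/dev/null
python3 -c "import scan"
python3 -m jog '0.02 0 0 0 0 0 0.1;0 0 0 0 0 0 0.1' >/dev/null; python3 -c "import scan"
python3 -m jog '0.015 0 0 0 0 0 0.1;0 0 0 0 0 0 0.1' >/dev/null; python3 -c "import scan"
python3 -m jog '0.01 0 0 0 0 0 0.1;0 0 0 0 0 0 0.1' >/dev/null; python3 -c "import scan"
```

```text
t 21.75 tcp d,n -10.1 497.6 yaw 102.51 F d,n,z -5.6 0.4 7.8
t 22.05 tcp d,n -8.2 497.6 yaw 102.5 F d,n,z -6.8 0.7 7.4
t 22.35 tcp d,n -6.8 497.5 yaw 102.5 F d,n,z -7.4 -0.4 7.8
t 22.65 tcp d,n -5.8 497.5 yaw 102.5 F d,n,z -7.6 0.3 6.7
```

```bash
for i in 1; do python3 -m jog '0.01 0 0 0 0 0 0.1;0 0 0 0 0 0 0.1' >/dev/null; python3 -c "import scan"; done
python3 -m jog '0.01 0 0 0 0 0 0.1;0 0 0 0 0 0 0.1' >/dev/null; python3 -c "import scan"
python3 -m jog '0.01 0 0 0 0 0 0.1;0 0 0 0 0 0 0.1' >/dev/null; python3 -c "import scan"
```

```text
t 22.95 tcp d,n -4.8 497.5 yaw 102.5 F d,n,z -8.3 -0.9 6.6
t 23.25 tcp d,n -4.1 497.5 yaw 102.5 F d,n,z -8.8 1.3 7.6
t 23.55 tcp d,n -3.8 497.5 yaw 102.49 F d,n,z -13.9 -0.0 6.5
```

```bash
python3 -m jog '0.01 0 0 0 0 0 0.1;0 0 0 0 0 0 0.1' >/dev/null; python3 -c "import scan"
python3 -m jog '0.01 0 0 0 0 0 0.1;0 0 0 0 0 0 0.1' >/dev/null; python3 -c "import scan"
python3 -m jog '0.01 0 0 0 0 0 0.1;0 0 0 0 0 0 0.1' >/dev/null; python3 -c "import scan"
```

```text
t 23.85 tcp d,n -3.4 497.5 yaw 102.48 F d,n,z -19.9 -0.4 6.2
t 24.15 tcp d,n -3.1 497.4 yaw 102.47 F d,n,z -24.9 -1.9 5.6
t 24.45 tcp d,n -2.8 497.3 yaw 102.46 F d,n,z -29.4 -1.7 6.1
```

It is firmly against the stop: 29 N, and the position agrees with home. Letting go and rising.

```bash
python3 -m jog '0 0 0 0 0 0 -0.4;0 0 0 0 0 0 -0.8;0 0 0 0 0 0 -0.8;0 0 0 0 0 0 -0.8;0 0 0 0 0 0 -0.8'
python3 -m jog '0 0 -0.1 0 0 0 -0.8;0 0 -0.2 0 0 0 -0.8;0 0 -0.4 0 0 0 -0.8;0 0 -0.4 0 0 0 -0.8;0 0 -0.3 0 0 0 -0.8' | egrep 'pos|gap|ft'
python3 -m jog '-0.3 0 0 0 0 0 -0.8;-0.5 0 0 0 0 0 -0.8;-0.5 0 0 0 0 0 -0.8;-0.5 0 0 0 0 0 -0.8;-0.4 0 0 0 0 0 -0.8' | egrep 'pos|gap'
python3 - <<'E'
from scan import *
h=d*112.8+n*498.8
f=lambda *a:tuple(map(float,edges(*a)))
print("plate back edge (expect rise/fall near -65; apron beside):",[f(h+k*38*n,d,-80,-50,4)[0] for k in(-1,-.95,.95,1)])
print("grip bar (dark) along d at z55, expect fall -124, rise -112:",[f(h+k*n,d,-135,-100,55)[::-1] for k in(-12,0,12)])
print("block top far/near at z59 exp +-22.5", f(h-21.5*d,n,-40,-10,59), f(h-21.5*d,n,10,40,59))
for nm,B in (("blue",blobs(s,(190,185,245,235),lambda im:(im[:,:,2]-im[:,:,0]>30),44)),("tip",blobs(s,(243,218,270,240),lambda im:im.min(2)>150,14)),("long",blobs(s,(140,180,185,212),lambda im:im.max(2)<85,50)),("block",blobs(s,(190,185,245,235),lambda im:im.max(2)<70,59))):
    for b in B: print(nm,b[:3],"local",((b[0]-h)@d).round(1),((b[0]-h)@n).round(1))
E
```

```text
time: 25.08
tool_pos: [486.1, 100.4, 196.1]
tcp_rot: [-180.0, -0.0, 102.6]
ft_force: [-0.5, 0.3, 0.4]
finger_gap: 76.8
grip_force: 0.0
tool_pos: [486.5, 100.2, 339.1]
ft_force: [0.1, -0.5, -0.7]
finger_gap: 76.8
tool_pos: [534.2, -116.5, 337.2]
finger_gap: 76.7
t 26.375 tcp d,n -224.3 500.0 yaw 102.41 F d,n,z -2.7 -3.3 0.4
plate back edge (expect rise/fall near -65; apron beside): [-63.0, -62.5, -63.0, -63.0]
grip bar (dark) along d at z55, expect fall -124, rise -112: [(-125.0, -113.0), (-124.5, -112.0), (-124.0, -111.0)]
block top far/near at z59 exp +-22.5 (-31.5, -37.5) (12.5, 23.5)
blue (array([449.6, 246.9]), array([34.4, 39. ]), 31.0) local 39.5 -9.0
tip (array([396.6,  77. ]), array([36.7, 52.5]), 83.4) local -116.4 -94.8
tip (array([376.8,  41. ]), array([14.9, 30.9]), 180.0) local -147.7 -121.4
long (array([495. , 384.2]), array([58.7, 91.5]), 114.0) local 165.0 62.9
block (array([459.8, 184.5]), array([51.2, 67.5]), 102.6) local -23.7 -11.4
```

The tray is home: bar at -124/-112 and plate rear edge at -63. As a last numeric check, the bottle must be upright, so the cap should lie directly over the body.

Run:
```python
from scan import *
h=d*112.8+n*498.8
b=blobs(s,(190,185,225,225),lambda im:(im[:,:,2]-im[:,:,0]>30),44)[0]
u=b[3].mean(0); U=b[3]
print("blue px bbox",U.min(0),U.max(0))
base=h+39.5*d+np.array([0,0])
for off in(-9,-6,-3,0):
    q=h+40*d+off*n; print(off,"base",proj(s,[*q,4])[0].round(1),"cap",proj(s,[*q,80])[0].round(1))
x0,y0=np.int32(U.min(0))-4; x1,y1=np.int32(U.max(0))+5
for c_ in blobs(s,(x0,y0,x1,y1),lambda im:(im.max(2)<70),80,4): print("cap",c_[:2],c_[3].min(0),c_[3].max(0),"local",((c_[0]-h)@d).round(1),((c_[0]-h)@n).round(1))
print(s["img"][y0:y1,x0:x1].max(2))
st=sense();print(st["ft_force"].round(1),st["finger_gap"])
```

```text
t 26.425 tcp d,n -222.2 500.1 yaw 102.34 F d,n,z 1.0 -0.3 -0.2
blue px bbox [197.625 205.125] [209.125 216.875]
-9 base [205.9 214.2] cap [202.  209.4]
-6 base [205.7 213.3] cap [201.9 208.5]
-3 base [205.6 212.5] cap [201.7 207.6]
0 base [205.4 211.6] cap [201.6 206.7]
cap (array([434. , 230.4]), array([12.5, 27.5])) [202.875 209.875] [209.875 217.125] local 26.4 -27.6
cap (array([450.5, 244.3]), array([15.4, 19.1])) [199.875 206.125] [205.375 211.875] local 36.8 -8.6
[[255 255 229 169 133 146 154 132 131 241 247 255 255 255 243 242 255 228
  226 116 113]
 [176 182  99 107 245 255 255 255 255 247 233 251 255 251 202 115 146 105
  108  82  58]
 [128 132  85  82 255 237 246 255 255 227 123 140 196 198 253 255 238 137
   84  83  63]
 [132 134 132  62 245 183 122 157 170 255 255 255 255 255 255 255 255 202
   98  84  75]
 [133 133 138  48 255 232 255 197 122 155 160 172 183 242 255 255 255 181
   90  86  83]
 [130 135 147  44 255 159 217 121  81  68  67  70 112 127 203 255 255 255
  122  86  89]
 [130 132 140  47 203  95  98  75  72  79  74  64  64 106 103 161 255 250
  114  85  88]
 [1
[... 489 characters left out ...]
41 131 115  87  70  61  62
  180 153 100]
 [134 140 135 141  64 109 154  98 109 128 121 112 106  85  62  65  51 205
  255 233  95]
 [129 177 140 138 101  56 238 237 101  75  80  75  73  74  56  56  36 255
  255 255 122]
 [124 163 138 136 147  43 255 240 232  91  57  63  64  64  53  37 198 253
  255 255 131]
 [125 129 136 137 149  45 255 153 255 237 118  45  34  27 150 255 255 255
  255 255 136]
 [123 101 133 137 152  49 230 110 253 255 255 255 255 255 255 255 255 254
  255 231 170]
 [125 103 141 138 146  53 108 152 255 255 255 255 255 255 255 255 255 255
  255 232 188]
 [130 122 146 140 144  70  43 228 255 255 254 255 255 255 255 238 234 250
  253 255 197]]
[-0.5  0.9 -0.2] 77.00857155718877
```

The cap sits over the body, within 3 mm, so the bottle is upright. The block's outline is its upright footprint (67.5 mm long, aligned with the tray), and the tips and long V-block have not moved. Handing in.

```bash
python3 -c "
from bench import *
print(hand_in())"
```

```text
the job is handed in; nothing more can be done
None
```

The short V-block stands in the tray's empty cell beside the blue bottle, the tray is home against the dock's back stop, and the job is handed in at about 26 s of robot time; the tip holder and long V-block had not moved, but I did not re-measure the spray can.

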